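# Load a rechargeable cell into its spring-loaded charging dock

### The arm

A 6-joint arm with a two-finger parallel gripper is mounted at the origin on a cart in front of the work surface, level with it; the furniture and walls round the work are solid. World frame = base frame: x ahead of the robot, y to its left, z up, the work surface at z = 0. Lengths are in m, angles in rad, forces in N, time in s.
With the tool pointing down it reaches from about 0.225 to 0.875 m from the base axis. Payload 3.4 kg.
Tool frame: the origin (TCP) lies between the finger pads; the fingertips stand 25 mm ahead of it and the grasp point (between the pads) lies 6 mm ahead of it (manip.tips_ahead is the distance from the TCP to the fingertips, in m); z points along the fingers, x is the direction in which the jaws open and shut, and the axes are right-handed (so a half turn about z gives the same grasp; the last joint's range is limited). The gripper opens to 85 mm and grips with 20 to 120 N. Pads are 22 mm wide; open, the fingers measure 114 mm over their backs; the gripper's body (76 mm by 85 mm) begins 54 mm behind the grasp point. The pads swing forward as they close: fully open they stand 13 mm farther back than shut.
Start: joints at [-1.434, 0.276, 1.505, -0, 1.361, -0.121], TCP at [0.147, -0.556, 0.256] pointing down, gripper open.
Joint ranges: [-2.89, 2.89], [-0.75, 2.08], [0.22, 2.7], [-1.18, 4.32], [0.11, 2.71], [-2.7, 2.7]. Speed limits (rad/s): [2.57, 2.57, 3.14, 3.14, 3.14, 3.14].

### API

Orientations are given as a unit quaternion [w, x, y, z].
In Python, from rig import manip gives the robot as it stands. The module is installed in compiled form; this text tells all that it offers.
- The arm moves only by the tool send_rows, never from a script. Its argument "plan" is a list of rows, each an object with "linear": the shift along the tool's x, y, z in m, a list of three; "delta_rot": the turn, a rotation vector about the tool's x, y, z in degrees, a list of three; "fingers": the finger opening in m, from 0 to 0.0854. A call has 1 to 12 rows; each row shifts and turns the pose as measured when the row begins, along the tool's axes as they then stand; what a row does not reach is not made up. A row lasts 1/12 s, in which the tool goes at most 41.7 mm and 7.16 degrees, less where a joint would pass 70% of its speed; a pose out of reach is approached as far as the arm can. A call with a gripper value outside its range is refused whole. The fingers move at their own pace and stop on an object; "force" is the grip in N (left out, the last holds). Time passes only in rows, so rows that do not move let the fingers close. It gives the time, the measured TCP pose, the force and the opening at its end, in the units of the state.
- manip.get_state(): the state, without advancing time (a new reading comes with each control period).
- manip.get_image(name): name is "side" or "top"; returns the picture (420x560x3 uint8, red, green, blue); there is no depth.
- manip.camera_info(name): a dict with "K" (3x3 intrinsics, pixels), "dist" ([k1, k2, p1, p2, k3] as OpenCV has them; the pictures are not rectified), "rvec" (rotation vector, rad) and "tvec" (3), from world to camera coordinates, as OpenCV has them. Camera axes: x right, y down, z forward; pixel columns grow to the right and rows downward; lengths in m; the calibration is good to about 2 mm. A picture is of the moment at which its call begins. camera_info takes no time and is no camera call.
- manip.sign_off(): hands the job in, once; it reports no verdict.
Trained networks look in the newest picture that a camera, given by its name, has taken for a name from the list of things; names that differ only in an ending like _2 or _b are one class to them, and where a whole thing is asked for, a point or a joint stands for the part that bears it (a point fixed in the world has none). Each returns a list of dicts, best first, with "p" (0 to 1); they miss things now and then, are a little off and sometimes report something else, mostly with a low value. They report only what shows in the picture. A call takes as long as a camera call.
- manip.find_in(thing, camera): "extent" ([left, top, right, bottom] in pixels, round what is visible of it).
- manip.masks_of(thing, camera): "pixels" (420x560 bool, what is visible of it) and "extent" ([left, top, right, bottom] in pixels, round what is visible of it).
The state is a dict: "clock": time; "qpos": joint angles; "qd": joint speeds; "effort": joint torques, N m; "position": TCP position; "ee_rot": TCP orientation; "contact_force": force on the tool from outside, world axes, zero at the start; "moment": the same for the moment, N m; "width": finger opening in m.
Only numpy, scipy, OpenCV 4.12 (cv2) and the standard library are available. Lean on these libraries where they do the work, as an engineer would, in place of code of your own. Each camera call takes 0.05 s, during which the arm holds its last target. There are 200 camera calls.

### The job

Take the green rechargeable cell off its rest and load it into the charging dock: tuck its flat end under the hood against the coil spring with the button end (white band) raised, push the spring in, and roll the button end down past the orange retaining lip, so that the cell lies fully home on its two ridges, held under the lip by the spring. Feel your way: never let the contact force on the dock, the spring's own push included, exceed 35 newtons. Leave the other things on the bench where they are.

Things in the scene. Friction and masses are not known exactly. Their poses are not given: they have to be found in the camera images.
- cell: Green cylindrical cell with a white band near its + end; diameter 21 mm, 70 mm long in all (68.5 mm of body and a steel button 8 mm in diameter and 1.5 mm long at the + end), 0.07 kg give or take. Origin at its middle; its x axis runs along the cell to the + (button) end. At the start it lies level on the cell rest, axis 26.5 mm above the bench.
- cell_plus (a point): Centre of the outer face of the button, 35 mm from the cell's middle along its +x.
- cell_minus (a point): Centre of the flat - end, 35 mm from the cell's middle along its -x.
- cell_rest: Low grey rest, fixed: base 60 x 44 x 5 mm, with a 14 mm wide rail and two black ridges (outer width 18 mm, 40 mm long, tops 18 mm above the bench) that carry the cell. Origin under its centre on the bench; x along the ridges. Fingers may pass down both sides of the cell, to 5 mm above the bench.
- dock: White and grey charging dock, fixed, 120 x 64 x 56 mm. Origin on the bench; x along the cell bed from the coil spring (-x end, away from the robot) to the orange lip (+x end); z up. Site texts use this frame. A level cell is longer than the 61 mm opening between hood and lip, so it goes in with the + end raised about 30 degrees, sliding along its own axis, - end first under the hood.
- dock_seat (a point): Where the cell's middle lies when home: x +5 mm, y 0, height 32.5 mm in the dock's frame. The bed is two black ridges (outer width 18 mm, tops at 24 mm); a cell in them has its lowest line at 22 mm, top at 43. Beside them the base is 8 mm high: fingers may straddle the cell from x -25 to +35 mm. Grip 5 to 10 mm to the + side of the cell's middle, so that raked fingers clear the hood.
- dock_plate (a point): Centre of the free steel spring plate's face (does not follow it): x -27 mm, height 35 mm; plate 20 mm wide, from height 24 to 46. It yields to -x at 900 N/m, no preload, and bottoms after 13.5 mm (12 N). The - end's upper edge must press it in 10 to 12.5 mm (9 to 11 N) for the + end to clear the lip as it rolls down to level; then the spring slides the cell to the wall, still pressed in 3 mm.
- dock_hood (a point): Middle of the lower front edge of the hood over the spring: x -26 mm, height 53 mm (hood top 56 mm). The white cheeks below it reach x -30 mm; gap between them 26 mm, outer width 34 mm.
- dock_lip (a point): Middle of the lower front edge of the orange retaining lip: x +35 mm, height 45 mm in the dock's frame. The lip is 16 mm wide, its top at 48 mm; it overhangs by 5 mm from the white end wall (26 mm wide, inner face at x +40 mm, top at 48.5 mm).
- petri_10: Bystander: closed petri dish with beige filling, 90 mm across, 16 mm high, loose; origin under its centre.
- tape_roll_0: Bystander: red tape roll lying flat, 69 mm across, 13 mm high, loose; origin under its centre.
- marker_2: Bystander: red marker pen lying down, 134 mm long along its y, 13 mm thick, loose; origin under its centre.

How it is judged:
By the outcome, as a careful person would: the job done as asked, in the order asked, and still so for the second after the job is handed in, with the robot touching nothing.
It also fails if it takes over 58 s, if anything falls off the work surface, if the arm or the gripper's body presses on something with over 40 N, if the wrist force passes 120 N, or if a joint passes its speed limit or range.

## Working session

There is one attempt and no reset: what is moved stays moved. The work goes in short steps, Python scripts to look and compute and a tool call to move; the robot and the scene stay as the last step left them, time stands still between calls to the robot, and variables do not carry over. Pictures are saved under pics/ and viewed, about 8 in all and at most 12, crops included, and the job is handed in when it is done.

Besides the shell and the picture viewer there is one more tool, called as name(argument=value, ...) on one line, values as JSON. send_rows: Moves the arm, as the interface text tells. Its arguments: {"type":"object","properties":{"plan":{"type":"array","items":{"type":"object","properties":{"linear":{"type":"array","items":{"type":"number"}},"delta_rot":{"type":"array","items":{"type":"number"}},"fingers":{"type":"number"}}}},"force":{"type":"number"}},"required":["plan"]}

```bash
mkdir -p pics
python3 - <<'E'
from rig import manip
import cv2,numpy as np
for c in("top","side"):
    im=manip.get_image(c); cv2.imwrite(f"pics/{c}0.png",im[:,:,::-1])
    ci=manip.camera_info(c)
    R=cv2.Rodrigues(np.array(ci["rvec"],float))[0]; print(c,"cam pos",-R.T@np.array(ci["tvec"]).ravel(),"K",np.array(ci["K"]).tolist(),ci["dist"])
    for t in("cell","cell_rest","dock","cell_plus","cell_minus","dock_lip","dock_hood","dock_plate","dock_seat"):
        try: print(t,[(round(d["p"],2),np.round(d["extent"],1).tolist()) for d in manip.find_in(t,c)[:2]])
        except Exception as e: print(t,e)
print(manip.get_state())
E
```

```text
top cam pos [ 0.53137007 -0.07394441  1.2360042 ] K [[414.44946239246025, 0.0, 276.50176440970023], [0.0, 414.44946239246025, 206.1516658969307], [0.0, 0.0, 1.0]] [-0.02556745  0.          0.          0.          0.        ]
cell [(0.6, [339.3, 214.3, 359.9, 237.6])]
cell_rest [(0.45, [336.2, 214.8, 360.1, 236.9])]
dock [(0.89, [243.6, 177.2, 272.2, 220.6])]
cell_plus [(0.73, [340.1, 208.1, 355.8, 234.3])]
cell_minus [(0.58, [336.9, 215.2, 359.3, 236.0])]
dock_lip [(0.9, [248.4, 179.5, 274.1, 219.7])]
dock_hood [(0.81, [242.5, 175.2, 273.3, 224.5]), (0.61, [339.8, 212.9, 357.5, 239.5])]
dock_plate [(0.61, [246.5, 177.1, 270.4, 225.7])]
dock_seat [(0.87, [245.4, 176.8, 274.4, 224.1])]
side cam pos [ 0.36761656 -1.13316925  0.57708968] K [[466.9308635147716, 0.0, 273.2174737003263], [0.0, 466.9308635147716, 208.25485074249656], [0.0, 0.0, 1.0]] [-0.01650709  0.          0.          0.          0.        ]
cell [(0.69, [255.2, 256.9, 282.2, 278.5])]
cell_rest [(0.61, [252.0, 270.5, 280.2, 288.5]), (0.43, [254.1, 199.8, 297.0, 234.0])]
dock [(0.63, [252.1, 197.2, 302.1, 234.1])]
cell_plu
[... 355 characters left out ...]
32.8])]
{'clock': 1.0, 'qpos': array([-1.43399428e+00,  2.75879030e-01,  1.50487759e+00,  4.45805596e-06,
        1.36069506e+00, -1.20963214e-01]), 'qd': array([-1.05555243e-03,  2.55746917e-04, -1.91272959e-04,  1.78649624e-03,
       -1.96545716e-03,  2.54509354e-05]), 'effort': array([-4.70363238e-05, -4.16659606e+01, -2.46104157e+01, -2.15122132e-04,
        3.92819557e-04, -1.12338861e-05]), 'position': array([ 0.14660143, -0.55603939,  0.25634893]), 'ee_rot': array([ 4.78922113e-05,  7.92123530e-01, -6.10360801e-01,  5.17645959e-05]), 'contact_force': array([-0.32400102, -0.28507268,  0.40346735]), 'moment': array([-0.00280548, -0.00477346,  0.02170919]), 'width': 0.08529860609266074}
```

Run:
```python
import cv2,numpy as np
t=cv2.imread("pics/top0.png");s=cv2.imread("pics/side0.png")
a=cv2.resize(t[165:255,230:370],None,fx=5.7,fy=5.7,interpolation=cv2.INTER_CUBIC)
b=cv2.resize(s[190:295,240:380],None,fx=5.7,fy=5.7,interpolation=cv2.INTER_CUBIC)
cv2.imwrite("pics/ct.png",a);cv2.imwrite("pics/cs.png",b)
cv2.imwrite("pics/both.png",np.hstack([cv2.resize(t,(400,300)),cv2.resize(s,(400,300))]))
```

```text
(no output)
```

View pics/ct.png

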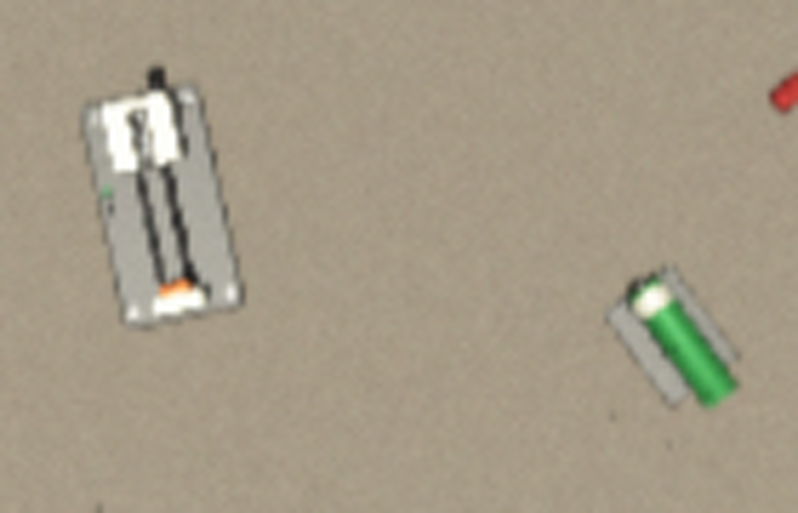

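View pics/cs.png

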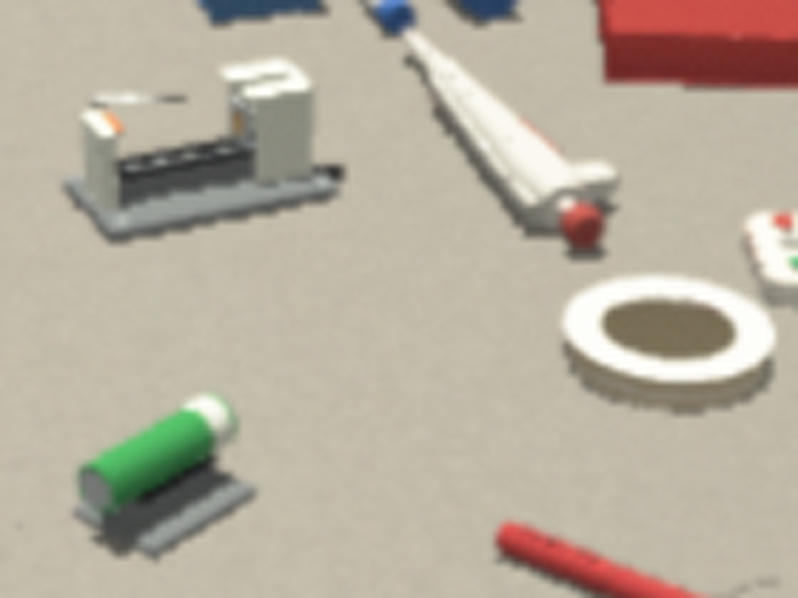

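View pics/both.png

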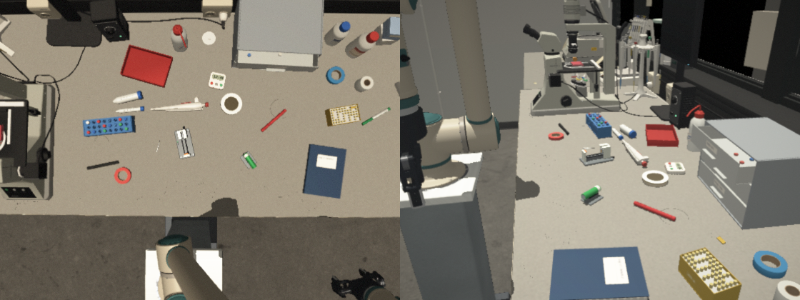

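```bash
cat > h.py <<'E'
import cv2,numpy as np
from scipy.optimize import minimize
from rig import manip
CI={c:manip.camera_info(c) for c in("top","side")}
def proj(P,c):
    i=CI[c]; return cv2.projectPoints(np.asarray(P,float).reshape(-1,3),np.array(i["rvec"],float),np.array(i["tvec"],float),np.array(i["K"]),np.array(i["dist"],float))[0][:,0]
def T(p,x,y,a):
    p=np.asarray(p,float); c,s=np.cos(a),np.sin(a)
    return np.c_[x+c*p[:,0]-s*p[:,1],y+s*p[:,0]+c*p[:,1],p[:,2]]
def box(x0,x1,y0,y1,z0,z1): return np.array([[x,y,z] for x in(x0,x1) for y in(y0,y1) for z in(z0,z1)])/1e3
def disc(x,r,zc,n=24):
    t=np.linspace(0,2*np.pi,n,endpoint=False); return np.c_[np.full(n,x),r*np.cos(t),zc+r*np.sin(t)]/1e3
S=8
def fill(hulls,c,roi,sub=()):
    x0,y0,x1,y1=roi; im=np.zeros(((y1-y0)*S,(x1-x0)*S),np.float32)
    for k,v in((hulls,1),(sub,0)):
        for P in k:
            q=(proj(P,c)-[x0-.5,y0-.5])*S-.5
            h=cv2.convexHull(q.astype(np.float32))
            cv2.fillConvexPoly(im,np.round(h*16).astype(np.int32),v,cv2.LINE_8,4)
    return cv2.GaussianBlur(cv2.resize(im,(x1-x0,y1-y0),interpolation=cv2.INTER_AREA),(0,0),.5)
E
cat > fit.py <<'E'
from h import *
im={c:cv2.imread(f"pics/{c}0.png").astype(np.float32) for c in CI}
def crop(c,r): return im[c][r[1]:r[3],r[0]:r[2]]
def run(f,p0,st):
    b=None
    for k in range(3):
        p0=np.array(p0) if b is None else b.x
        sim=np.vstack([p0]+[p0+np.eye(len(p0))[i]*st[i] for i in range(len(p0))])
        b=minimize(f,p0,method="Nelder-Mead",options=dict(initial_simplex=sim,maxiter=400,xatol=1e-5,fatol=1e-3))
    return b
# cell
R={"top":(328,202,372,248),"side":(245,250,292,292)}
def gm(c):
    a=crop(c,R[c]); g=a[...,1]-np.maximum(a[...,2],a[...,0]); return np.clip((g+5)/(np.percentile(g,97)*.75+5),0,1)
def cellm(p,c):
    x,y,a,l=p; P=T(np.r_[disc(-35,10.5,26.5),disc(l*1e3,10.5,26.5)],x,y,a)
    sub=[T(disc(-35,10.5,26.5),x,y,a)] if c=="side" else []
    sub2=[]
    return fill([P],c,R[c],sub)
M={c:gm(c) for c in R}
for cs in(("top",),("side",),("top","side")):
    b=run(lambda p:sum(((cellm(p,c)-M[c])**2).sum() for c in cs),[.47,-.29,.56,.02],[.01,.01,.2,.005]); print("cell",cs,b.x.round(4),b.fun.round(2))
# dock
R2={"top":(235,168,282,230)}
def dm(c):
    a=crop(c,R2[c]); r=(a[...,2]-a[...,0])/a[...,2]; bg=np.median(np.r_[r[0],r[-1]]); m=np.clip(1.1-1.2*r/bg,0,1)
    return m
def dk(p,c): return fill([T(box(-60,60,-32,32,0,8),*p),T(box(-58,-26,-17,17,0,56),*p),T(box(40,50,-13,13,0,48.5),*p)],c,R2[c])
D=dm("top"); cv2.imwrite("pics/dm.png",cv2.resize(np.hstack([D,M["top"][:62] if 0 else D])*255,None,fx=6,fy=6))
W=np.ones_like(D); W[:12]=0
# interior: ignore misclassified pixels well inside
f=lambda p:(np.minimum((dk(p,"top")-D)**2,.6)).sum()
b=run(f,[.55,-.02,np.pi+.2],[.01,.01,.1]); print("dock",b.x.round(4),b.fun)
d=b.x
print("side preds lip,hoodfront,plate,corners", proj(T(np.array([[35,0,45],[-26,0,53],[60,-32,8],[-60,-32,8],[60,32,8],[40,-13,48.5],[-26,-17,56],[-26,17,56]])/1e3,*d),"side").round(1).tolist())
# side overlay
s=cv2.imread("pics/side0.png"); o=(240,190); k=5.7
v=cv2.resize(s[190:295,240:380],None,fx=k,fy=k,interpolation=cv2.INTER_CUBIC)
def line(v,P,c,o,col=(255,0,255)):
    q=((proj(P,c)-o+.5)*k-.5).astype(int); cv2.polylines(v,[q.reshape(-1,1,2)],True,col,1)
def rect(x0,x1,y0,y1,z): return np.array([[x0,y0,z],[x1,y0,z],[x1,y1,z],[x0,y1,z]])/1e3
L=[rect(-60,60,-32,32,8),rect(35,40,-8,8,48),rect(-60,-26,-17,17,56),np.array([[40,-13,8],[40,13,8],[40,13,48.5],[40,-13,48.5]])/1e3,rect(-20,35,-9,9,24)]
for P in L: line(v,T(P,*d),"side",o)
x,y,a,l=[.0]*4
t=cv2.imread("pics/top0.png"); o2=(230,165); w=cv2.resize(t[165:255,230:370],None,fx=k,fy=k,interpolation=cv2.INTER_CUBIC)
for P in L: line(w,T(P,*d),"top",o2)
b=run(lambda p:sum(((cellm(p,c)-M[c])**2).sum() for c in R),[.47,-.29,.56,.02],[.01,.01,.2,.005])
for vv,c,oo in((v,"side",o),(w,"top",o2)):
    for e in(-35,33.5): line(vv,T(disc(e,10.5,26.5),*b.x[:3]),c,oo,(255,0,0))
cv2.imwrite("pics/ov.png",cv2.resize(np.vstack([v,w]),None,fx=.75,fy=.75)[:800]); 
cv2.imwrite("pics/ov1.png",v); cv2.imwrite("pics/ov2.png",w)
E
python3 fit.py
```

```text
cell ('top',) [ 0.5245 -0.2676  0.6287  0.0195] 4.88
cell ('side',) [ 0.448  -0.2698  0.6631  0.0195] 173.53
cell ('top', 'side') [ 0.4225 -0.2645  0.9428  0.0241] 303.35
dock [5.9380e-01 3.0000e-04 3.3548e+00] 141.3663330078125
side preds lip,hoodfront,plate,corners [[263.7, 211.0], [284.4, 204.7], [251.1, 220.2], [290.4, 212.9], [259.7, 229.9], [260.2, 208.3], [281.8, 201.4], [287.0, 206.0]][ WARN:0@2.122] global loadsave.cpp:1063 imwrite_ Unsupported depth image for selected encoder is fallbacked to CV_8U.
```

```bash
sed -i 's/\[.47,-.29,.56,.02\],\[.01,.01,.2,.005\]/[.524,-.268,.63,.0195],[.003,.003,.03,.002]/' fit.py
cat >> fit.py <<'E'
Z=cv2.resize(D*255,None,fx=6,fy=6); Z=cv2.cvtColor(Z.clip(0,255).astype(np.uint8),cv2.COLOR_GRAY2BGR)
pad=np.zeros((600,800,3),np.uint8); h,ww=Z.shape[:2]; pad[:h,:ww]=Z; c=v[0:260,0:400]; pad[:260,300:700]=c; c=w[50:340,60:260]; pad[300:590,300:500]=c; c=v[370:570,50:300]; pad[300:500,520:770]=c
cv2.imwrite("pics/ov3.png",pad)
E
python3 fit.py 2>/dev/null
```

```text
cell ('top',) [ 0.5247 -0.2676  0.6222  0.0193] 4.77
cell ('side',) [ 0.5197 -0.2682  0.6431  0.0236] 10.23
cell ('top', 'side') [ 0.5222 -0.2679  0.623   0.0207] 24.82
dock [5.9380e-01 3.0000e-04 3.3548e+00] 141.3663330078125
side preds lip,hoodfront,plate,corners [[263.7, 211.0], [284.4, 204.7], [251.1, 220.2], [290.4, 212.9], [259.7, 229.9], [260.2, 208.3], [281.8, 201.4], [287.0, 206.0]]
```

View pics/ov3.png

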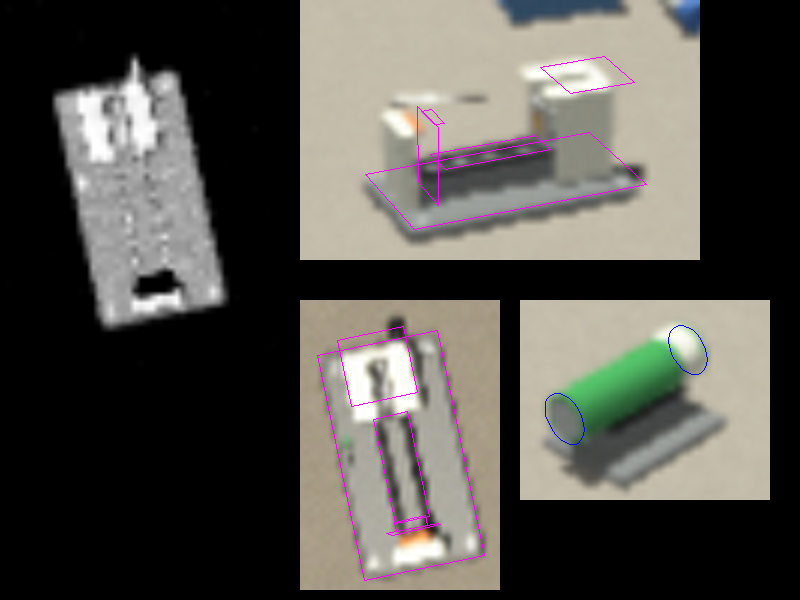

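```bash
cat > fit2.py <<'E'
src=open("fit.py").read().split("# cell")[0]; exec(src)
R={"top":(328,202,372,248),"side":(245,250,292,292)}
def gm(c):
    a=crop(c,R[c]); g=a[...,1]-np.maximum(a[...,2],a[...,0]); g=np.clip((g+5)/(np.percentile(g,97)*.75+5),0,1)
    w=np.clip((a.min(-1)-165)/45,0,1); return np.maximum(g,w)
def cellm(p,c):
    return fill([T(np.r_[disc(-35,10.5,26.5),disc(33.5,10.5,26.5)],*p)],c,R[c],[T(disc(-35,10.5,26.5),*p)] if c=="side" else [])
M={c:gm(c) for c in R}
for cs in(("top",),("side",),("top","side")):
    b=run(lambda p:sum(((cellm(p,c)-M[c])**2).sum() for c in cs),[.524,-.268,.63],[.003,.003,.03]); print("cell",cs,b.x.round(4),b.fun.round(2))
cell=b.x
Q={"top":(235,168,282,230),"side":(246,196,304,238)}
def dm(c):
    a=crop(c,Q[c]); r=(a[...,2]-a[...,0])/a[...,2]; bg=np.median(np.r_[r[0],r[-1]]); m=np.clip(2-2.5*r/bg,0,1)
    return cv2.morphologyEx(m,cv2.MORPH_CLOSE,np.ones((7,7))) if c=="top" else np.maximum(m,om(c))
def om(c):
    a=crop(c,Q[c]); g=a[...,2]-a[...,0]; return np.clip((g-55)/60,0,1)
D={c:dm(c) for c in Q}; O={c:om(c) for c in Q}
def wm(c):
    a=crop(c,Q[c]); return np.clip((a.min(-1)-160)/60,0,1)
Wt=wm("top")
def cost(p,cs):
    d=p[:3]; o,xh,xw=p[3:]*1e3; e=0
    hood=box(xh,-26,-17,17,8,56); wall=box(40,xw,-13,13,8,48.5)
    for c in cs:
        e+=np.minimum((fill([T(box(o-60,o+60,-32,32,0,8),*d),T(hood,*d),T(wall,*d)],c,Q[c])-D[c])**2,.6).sum()
        e+=2*((fill([T(box(35,40,-8,8,45,48),*d)],c,Q[c])-O[c])**2).sum()
        if c=="top": e+=.5*((fill([T(box(xh,-26,-17,17,56,56),*d),T(box(40,xw,-13,13,48.5,48.5),*d)],c,Q[c])-Wt)**2).sum()
    return e
for cs in(("top",),("side",),("top","side")):
    b=run(lambda p:cost(p,cs),[.585,-.001,3.35,-.008,-.058,.052],[.004,.004,.05,.003,.004,.003]); print("dock",cs,b.x.round(4),round(b.fun,2))
d=b.x
np.save("fit.npy",np.r_[cell,d])
k=9
pad=np.zeros((600,800,3),np.uint8)
o,xh,xw=d[3:]*1e3
def rect(x0,x1,y0,y1,z): return np.array([[x0,y0,z],[x1,y0,z],[x1,y1,z],[x0,y1,z]])/1e3
L=[rect(o-60,o+60,-32,32,8),rect(35,40,-8,8,48),rect(xh,-26,-17,17,56),np.array([[40,-13,8],[40,13,8],[40,13,48.5],[40,-13,48.5]])/1e3,rect(-20,35,-9,9,24)]
for c,r,at,sc in(("top",Q["top"],(0,0),8),("side",Q["side"],(0,390),6.9),("top",R["top"],(330,400),6),("side",R["side"],(330,0),6)):
    v=cv2.resize(crop(c,r).astype(np.uint8),None,fx=sc,fy=sc,interpolation=cv2.INTER_CUBIC)
    for P in [T(p,*d[:3]) for p in L]+[T(disc(e,10.5,26.5),*cell) for e in(-35,33.5)]:
        q=((proj(P,c)-r[:2]+.5)*sc-.5).astype(int); cv2.polylines(v,[q.reshape(-1,1,2)],True,(255,0,255),1)
    y,x=at; v=v[:600-y,:800-x]; pad[y:y+v.shape[0],x:x+v.shape[1]]=v
cv2.imwrite("pics/ov4.png",pad)
E
python3 fit2.py
```

```text
cell ('top',) [ 0.5244 -0.2677  0.6212] 7.25
cell ('side',) [ 0.5195 -0.2676  0.6689] 37.42
cell ('top', 'side') [ 0.5215 -0.2679  0.6467] 59.71
dock ('top',) [ 5.8710e-01 -1.2000e-03  3.3611e+00 -7.1000e-03 -5.8500e-02  4.9700e-02] 44.41
dock ('side',) [ 0.5861  0.0034  3.3363 -0.0061 -0.053   0.0409] 132.1
dock ('top', 'side') [ 5.8640e-01 -6.0000e-04  3.3602e+00 -7.5000e-03 -5.4500e-02  4.7700e-02] 205.04
```

View pics/ov4.png

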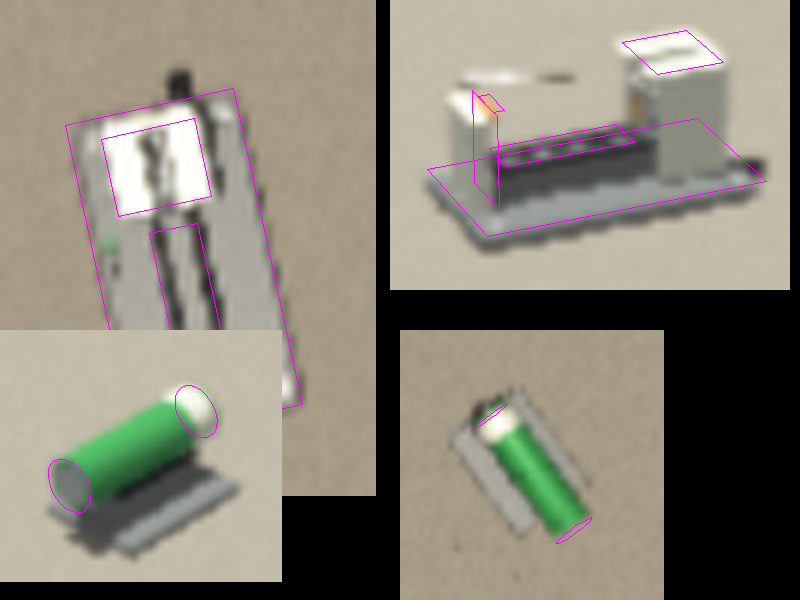

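send_rows(plan=[{"delta_rot": [0,0,-7],"linear": [0,0,0],"fingers": 0.085},{"delta_rot": [0,0,-7],"linear": [0,0,0],"fingers": 0.085},{"delta_rot": [0,0,-6.8],"linear": [0,0,0],"fingers": 0.085},{"delta_rot": [0,0,0],"linear": [0,0,0],"fingers": 0.085}], force=80)

```text
clock: 1.33
position: [0.1466, -0.556, 0.2564]
ee_rot: [0.0, 0.893, -0.45, 0.0]
contact_force: [-0.6, 0.5, 0.3]
width: 0.0853
```

```bash
cat > go.py <<'E'
import sys,numpy as np
from rig import manip
from scipy.spatial.transform import Rotation as Ro
def goal(x,y,z,yaw,pitch=0):
    # yaw: heading (deg) of the cell's +x; pitch: + end raised (deg). tool y = -cell x
    a=np.radians(yaw-90); xt=np.array([np.cos(a),np.sin(a),0]); zt=np.array([0,0,-1.])
    R=np.c_[xt,np.cross(zt,xt),zt]
    return np.array([x,y,z]),Ro.from_matrix(R)*Ro.from_rotvec([np.radians(pitch),0,0])
def need(p,R):
    s=manip.get_state(); w,x,y,z=s["ee_rot"]; C=Ro.from_quat([x,y,z,w])
    print("t",round(s["clock"],2),"pos",s["position"].round(4),"F",s["contact_force"].round(1),"w",round(s["width"],4),"q",s["qpos"].round(2))
    print("tool shift mm",(C.inv().apply(p-s["position"])*1e3).round(1),"rotvec deg",np.degrees((C.inv()*R).as_rotvec()).round(2))
if __name__=="__main__": need(*goal(*map(float,sys.argv[1:])))
E
python3 go.py .5295 -.2637 .15 35.6; python3 go.py .5295 -.2637 .0325 35.6
```

```text
t 1.33 pos [ 0.1466 -0.556   0.2564] F [-0.6  0.5  0.3] w 0.0853 q [-1.43  0.28  1.5   0.    1.36 -0.5 ]
tool shift mm [  -7.3 -481.7  106.3] rotvec deg [ 0.   -0.01  0.9 ]
t 1.33 pos [ 0.1466 -0.556   0.2564] F [-0.6  0.5  0.3] w 0.0853 q [-1.43  0.28  1.5   0.    1.36 -0.5 ]
tool shift mm [  -7.3 -481.7  223.8] rotvec deg [ 0.   -0.01  0.9 ]
```

send_rows(plan=[{"linear": [-0.6,-0.038,0.008],"delta_rot": [0,0,0.9],"fingers": 0.085}])

```text
clock: 1.42
position: [0.1261, -0.5268, 0.255]
ee_rot: [0.002, 0.889, -0.458, 0.003]
contact_force: [-0.6, -0.5, -0.2]
width: 0.0852
```

I typed −0.6 m instead of mm in that row. The row cap held it to about 35 mm in free air, so it did no harm. I'll recompute from here.

```bash
python3 go.py .5295 -.2637 .15 35.6
```

```text
t 1.42 pos [ 0.1261 -0.5268  0.255 ] F [-0.6 -0.5 -0.2] w 0.0852 q [-1.47  0.22  1.58  0.    1.33 -0.52]
tool shift mm [  19.5 -481.3  104.4] rotvec deg [ 0.08 -0.37 -0.08]
```

send_rows(plan=[{"linear": [0.002,-0.04,0.008],"delta_rot": [0,0,0],"fingers": 0.085},{"linear": [0.002,-0.04,0.008],"delta_rot": [0,0,0],"fingers": 0.085},{"linear": [0.002,-0.04,0.008],"delta_rot": [0,0,0],"fingers": 0.085},{"linear": [0.002,-0.04,0.008],"delta_rot": [0,0,0],"fingers": 0.085},{"linear": [0.002,-0.04,0.008],"delta_rot": [0,0,0],"fingers": 0.085},{"linear": [0.002,-0.04,0.008],"delta_rot": [0,0,0],"fingers": 0.085},{"linear": [0.002,-0.04,0.008],"delta_rot": [0,0,0],"fingers": 0.085},{"linear": [0.002,-0.04,0.008],"delta_rot": [0,0,0],"fingers": 0.085},{"linear": [0.002,-0.04,0.008],"delta_rot": [0,0,0],"fingers": 0.085},{"linear": [0.002,-0.04,0.008],"delta_rot": [0,0,0],"fingers": 0.085},{"linear": [0,-0.04,0.008],"delta_rot": [0,0,0],"fingers": 0.085},{"linear": [0,-0.04,0.008],"delta_rot": [0,0,0],"fingers": 0.085}])

```text
clock: 2.42
position: [0.5343, -0.2746, 0.1561]
ee_rot: [0.006, 0.873, -0.487, 0.003]
contact_force: [-0.5, -1.7, -0.3]
width: 0.0849
```

```bash
python3 go.py .5295 -.2637 .08 35.6
```

```text
t 2.42 pos [ 0.5343 -0.2746  0.1561] F [-0.5 -1.7 -0.3] w 0.0849 q [-0.58  0.38  1.61 -0.01  1.15  0.44]
tool shift mm [-12.7  -2.3  76. ] rotvec deg [ 0.49 -0.66 -3.94]
```

send_rows(plan=[{"linear": [-0.0127,-0.0023,0.038],"delta_rot": [0.5,-0.7,-3.9],"fingers": 0.06},{"linear": [0,0,0.038],"delta_rot": [0,0,0],"fingers": 0.06},{"linear": [0,0,0],"delta_rot": [0,0,0],"fingers": 0.06}])

```text
clock: 2.67
position: [0.5405, -0.258, 0.0787]
ee_rot: [-0.002, 0.89, -0.456, 0.005]
contact_force: [-0.9, 1.4, -0.1]
width: 0.0601
```

```bash
python3 go.py .5295 -.2637 .0325 35.6
python3 - <<'E'
from h import *
ims=[manip.get_image(c)[:,:,::-1] for c in("top","side")]
a=cv2.resize(ims[0][185:260,310:385],None,fx=5.3,fy=5.3,interpolation=cv2.INTER_CUBIC)
b=cv2.resize(ims[1][225:300,235:310],None,fx=5.3,fy=5.3,interpolation=cv2.INTER_CUBIC)
cv2.imwrite("pics/g1.png",np.hstack([a,b]))
E
```

```text
t 2.67 pos [ 0.5405 -0.258   0.0787] F [-0.9  1.4 -0.1] w 0.0601 q [-0.56  0.45  1.71  0.01  0.97  0.38]
tool shift mm [-2.2 12.6 46.1] rotvec deg [-0.45 -0.4   0.13]
```

View pics/g1.png

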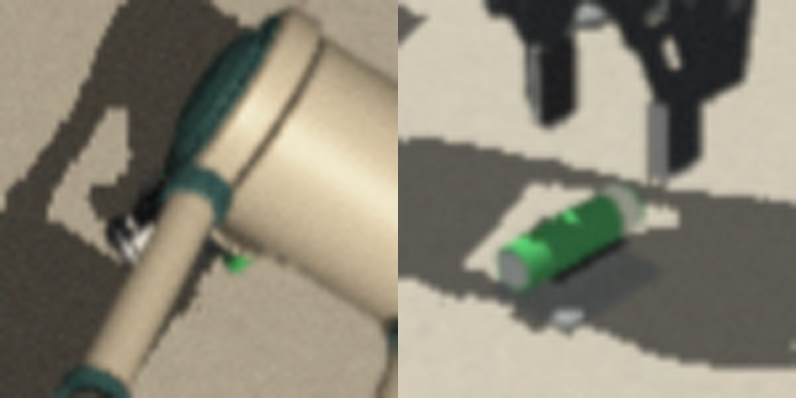

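The fingers straddle the cell in the side view, around (570–680, 100), and sit about 12 mm too far to the + side, which matches the computed offset. I'll correct that and go down.

send_rows(plan=[{"linear": [-0.002,0.0126,0.006],"delta_rot": [-0.4,-0.4,0.1],"fingers": 0.05},{"linear": [0,0,0],"delta_rot": [0,0,0],"fingers": 0.05},{"linear": [0,0,0.02],"delta_rot": [0,0,0],"fingers": 0.05},{"linear": [0,0,0.01],"delta_rot": [0,0,0],"fingers": 0.05},{"linear": [0,0,0],"delta_rot": [0,0,0],"fingers": 0.05}])

```text
clock: 3.18
position: [0.5333, -0.2742, 0.0571]
ee_rot: [0.002, 0.887, -0.461, 0.012]
contact_force: [-0.1, 0.5, 0.0]
width: 0.0498
```

```bash
python3 go.py .5295 -.2637 .0325 35.6
```

```text
t 3.18 pos [ 0.5333 -0.2742  0.0571] F [-0.1  0.5  0. ] w 0.0498 q [-0.59  0.47  1.74 -0.    0.9   0.37]
tool shift mm [-11.4  -2.8  24.3] rotvec deg [-0.45 -1.37 -0.52]
```

send_rows(plan=[{"linear": [0,0,0],"delta_rot": [0,0,0],"fingers": 0.05},{"linear": [0,0,0],"delta_rot": [0,0,0],"fingers": 0.05}])

```text
clock: 3.35
position: [0.5334, -0.2758, 0.0592]
ee_rot: [0.002, 0.887, -0.462, 0.014]
contact_force: [-0.9, 0.8, 0.7]
width: 0.05
```

```bash
python3 go.py .5295 -.2637 .0325 35.6; python3 -c "
from rig import manip;s=manip.get_state();print(s['qd'].round(3))"
```

```text
t 3.35 pos [ 0.5334 -0.2758  0.0592] F [-0.9  0.8  0.7] w 0.05 q [-0.59  0.47  1.74 -0.    0.9   0.37]
tool shift mm [-12.8  -3.5  26.4] rotvec deg [-0.5  -1.51 -0.65]
[-0.009 -0.016 -0.013  0.001  0.012  0.003]
```

send_rows(plan=[{"linear": [-0.0128,-0.0035,0],"delta_rot": [-0.5,-1.5,-0.6],"fingers": 0.05},{"linear": [0,0,0],"delta_rot": [0,0,0],"fingers": 0.05},{"linear": [0,0,0],"delta_rot": [0,0,0],"fingers": 0.05}])

```text
clock: 3.6
position: [0.5301, -0.265, 0.0619]
ee_rot: [0.0, 0.889, -0.458, 0.003]
contact_force: [0.4, -0.2, -0.0]
width: 0.05
```

```bash
python3 go.py .5295 -.2637 .0325 35.6; python3 -c "
from rig import manip;s=manip.get_state();print(s['qd'].round(3))"
```

```text
t 3.6 pos [ 0.5301 -0.265   0.0619] F [ 0.4 -0.2 -0. ] w 0.05 q [-0.58  0.47  1.74 -0.    0.93  0.37]
tool shift mm [-1.6 -0.2 29.4] rotvec deg [-0.09 -0.3  -0.12]
[ 0.007 -0.012 -0.002  0.011  0.024 -0.   ]
```

send_rows(plan=[{"linear": [-0.0016,0,0.01],"delta_rot": [0,-0.3,-0.1],"fingers": 0.05},{"linear": [0,0,0.01],"delta_rot": [0,0,0],"fingers": 0.05},{"linear": [0,0,0.008],"delta_rot": [0,0,0],"fingers": 0.05},{"linear": [0,0,0.002],"delta_rot": [0,0,0],"fingers": 0.05}])

```text
clock: 3.93
position: [0.5308, -0.2652, 0.0312]
ee_rot: [-0.0, 0.889, -0.457, 0.003]
contact_force: [-0.1, -0.0, -0.2]
width: 0.0499
```

```bash
python3 go.py .5295 -.2637 .0325 35.6; python3 -c "
from rig import manip;s=manip.get_state();print(s['qd'].round(3))"
```

```text
t 3.93 pos [ 0.5308 -0.2652  0.0312] F [-0.1 -0.  -0.2] w 0.0499 q [-0.58  0.5   1.77  0.    0.86  0.37]
tool shift mm [-2.   0.2 -1.3] rotvec deg [-0.2  -0.31 -0.03]
[-0.002  0.038  0.024 -0.002 -0.06   0.002]
```

send_rows(plan=[{"linear": [-0.002,0,-0.001],"delta_rot": [-0.2,-0.3,0],"fingers": 0.05},{"linear": [0,0,0],"delta_rot": [0,0,0],"fingers": 0.03},{"linear": [0,0,0],"delta_rot": [0,0,0],"fingers": 0.025},{"linear": [0,0,0],"delta_rot": [0,0,0],"fingers": 0.015},{"linear": [0,0,0],"delta_rot": [0,0,0],"fingers": 0.01},{"linear": [0,0,0],"delta_rot": [0,0,0],"fingers": 0.01}], force=80)

```text
clock: 4.43
position: [0.5293, -0.2634, 0.0312]
ee_rot: [-0.0, 0.889, -0.457, -0.001]
contact_force: [0.1, 0.5, -0.3]
width: 0.0192
```

```bash
python3 go.py .5295 -.2637 .0325 35.6
```

```text
t 4.43 pos [ 0.5293 -0.2634  0.0312] F [ 0.1  0.5 -0.3] w 0.0192 q [-0.58  0.5   1.77 -0.    0.87  0.37]
tool shift mm [ 0.3  0.  -1.3] rotvec deg [ 0.05  0.12 -0.05]
```

send_rows(plan=[{"linear": [0,0,-0.01],"delta_rot": [0,0,0],"fingers": 0.01},{"linear": [0,0,-0.025],"delta_rot": [0,0,0],"fingers": 0.01},{"linear": [0,0,-0.03],"delta_rot": [0,0,0],"fingers": 0.01},{"linear": [0,0,-0.03],"delta_rot": [0,0,0],"fingers": 0.01},{"linear": [0,0,-0.015],"delta_rot": [0,0,0],"fingers": 0.01},{"linear": [0,0,0],"delta_rot": [0,0,0],"fingers": 0.01}])

```text
clock: 4.93
position: [0.5281, -0.2628, 0.1464]
ee_rot: [-0.0, 0.889, -0.457, -0.004]
contact_force: [1.2, -1.1, -0.7]
width: 0.019
```

Run:
```python
from h import *
from go import *
# dock pose top-fit
d=(.5868,-.001,np.pi+.2193)
print("yaw deg",np.degrees(d[2]))
def tcp(Mx,Mz,th,s=42.,off=-1.3):
    # grasp at s mm from - end along axis, off mm below the axis (tool z = -n); TCP 6 mm behind grasp
    t=np.radians(th);u=np.array([np.cos(t),np.sin(t)]);n=np.array([-u[1],u[0]])
    g=np.array([Mx,Mz])+s*u+(off+6)*n
    return T([[g[0]/1e3,0,g[1]/1e3]],*d)[0]
for a in((-6,50,30),(-20,41,30),(-27,36,30)): print(a,tcp(*a).round(4))
p=tcp(0,55,30); need(*goal(*p,np.degrees(d[2]),0))
```

```text
yaw deg 192.56496444721896
(-6, 50, 30) [ 0.5594 -0.0071  0.0751]
(-20, 41, 30) [ 0.5731 -0.0041  0.0661]
(-27, 36, 30) [ 0.5799 -0.0025  0.0611]
t 4.93 pos [ 0.5281 -0.2628  0.1464] F [ 1.2 -1.1 -0.7] w 0.019 q [-0.58  0.38  1.63 -0.    1.13  0.37]
tool shift mm [-191.7 -168.8   67.2] rotvec deg [  -0.48    0.34 -157.01]
```

send_rows(plan=[{"linear": [0,0,0],"delta_rot": [0,0,-6.9],"fingers": 0.01},{"linear": [0,0,0],"delta_rot": [0,0,-6.9],"fingers": 0.01},{"linear": [0,0,0],"delta_rot": [0,0,-6.9],"fingers": 0.01},{"linear": [0,0,0],"delta_rot": [0,0,-6.9],"fingers": 0.01},{"linear": [0,0,0],"delta_rot": [0,0,-6.9],"fingers": 0.01},{"linear": [0,0,0],"delta_rot": [0,0,-6.9],"fingers": 0.01},{"linear": [0,0,0],"delta_rot": [0,0,-6.9],"fingers": 0.01},{"linear": [0,0,0],"delta_rot": [0,0,-6.9],"fingers": 0.01},{"linear": [0,0,0],"delta_rot": [0,0,-6.9],"fingers": 0.01},{"linear": [0,0,0],"delta_rot": [0,0,-6.9],"fingers": 0.01},{"linear": [0,0,0],"delta_rot": [0,0,-6.9],"fingers": 0.01},{"linear": [0,0,0],"delta_rot": [0,0,-6.9],"fingers": 0.01}])

```text
clock: 5.93
position: [0.5231, -0.2596, 0.1408]
ee_rot: [-0.006, 0.963, 0.271, -0.006]
contact_force: [0.6, -0.0, -0.6]
width: 0.0189
```

send_rows(plan=[{"linear": [0,0,0],"delta_rot": [0,0,-6.9],"fingers": 0.01},{"linear": [0,0,0],"delta_rot": [0,0,-6.9],"fingers": 0.01},{"linear": [0,0,0],"delta_rot": [0,0,-6.9],"fingers": 0.01},{"linear": [0,0,0],"delta_rot": [0,0,-6.9],"fingers": 0.01},{"linear": [0,0,0],"delta_rot": [0,0,-6.9],"fingers": 0.01},{"linear": [0,0,0],"delta_rot": [0,0,-6.9],"fingers": 0.01},{"linear": [0,0,0],"delta_rot": [0,0,-6.9],"fingers": 0.01},{"linear": [0,0,0],"delta_rot": [0,0,-6.9],"fingers": 0.01},{"linear": [0,0,0],"delta_rot": [0,0,-6.9],"fingers": 0.01},{"linear": [0,0,0],"delta_rot": [0,0,-6.9],"fingers": 0.01},{"linear": [0,0,0],"delta_rot": [0,0,0],"fingers": 0.01}])

```text
clock: 6.85
position: [0.5162, -0.2554, 0.1305]
ee_rot: [-0.018, 0.621, 0.783, -0.002]
contact_force: [0.9, 0.1, -1.0]
width: 0.019
```

```bash
python3 go.py .554 -.008 .146 192.56 0
```

```text
t 6.85 pos [ 0.5162 -0.2554  0.1305] F [ 0.9  0.1 -1. ] w 0.019 q [-0.58  0.39  1.67 -0.    1.12 -2.38]
tool shift mm [232.6  92.9 -11.9] rotvec deg [-1.45 -1.44  0.62]
```

send_rows(plan=[{"linear": [0.015,0.006,-0.002],"delta_rot": [-0.7,-0.7,0.3],"fingers": 0.01},{"linear": [0.029,0.0116,-0.002],"delta_rot": [-0.7,-0.7,0.3],"fingers": 0.01},{"linear": [0.029,0.0116,-0.002],"delta_rot": [0,0,0],"fingers": 0.01},{"linear": [0.029,0.0116,-0.002],"delta_rot": [0,0,0],"fingers": 0.01},{"linear": [0.029,0.0116,-0.002],"delta_rot": [0,0,0],"fingers": 0.01},{"linear": [0.029,0.0116,-0.002],"delta_rot": [0,0,0],"fingers": 0.01},{"linear": [0.029,0.0116,-0.002],"delta_rot": [0,0,0],"fingers": 0.01},{"linear": [0.02,0.008,-0.002],"delta_rot": [0,0,0],"fingers": 0.01},{"linear": [0.01,0.004,0],"delta_rot": [0,0,0],"fingers": 0.01},{"linear": [0,0,0],"delta_rot": [0,0,0],"fingers": 0.01},{"linear": [0,0,0],"delta_rot": [0,0,0],"fingers": 0.01}])

```text
clock: 7.77
position: [0.5544, -0.0137, 0.1406]
ee_rot: [-0.004, 0.641, 0.768, -0.002]
contact_force: [0.4, 0.0, -0.9]
width: 0.0189
```

```bash
python3 go.py .554 -.008 .12 192.56 30
```

```text
t 7.77 pos [ 0.5544 -0.0137  0.1406] F [ 0.4  0.  -0.9] w 0.0189 q [-0.15  0.34  1.72  0.    1.09 -1.9 ]
tool shift mm [ 5.6  0.8 20.6] rotvec deg [29.52 -0.79 -2.16]
```

Now pitch the button end up 30°, in steps.

send_rows(plan=[{"linear": [0,0,0],"delta_rot": [5,0,-1],"fingers": 0.01},{"linear": [0,0,0],"delta_rot": [6,0,-1],"fingers": 0.01},{"linear": [0,0,0],"delta_rot": [6,0,0],"fingers": 0.01},{"linear": [0,0,0],"delta_rot": [6,0,0],"fingers": 0.01},{"linear": [0,0,0],"delta_rot": [4,0,0],"fingers": 0.01},{"linear": [0,0,0],"delta_rot": [2,0,0],"fingers": 0.01},{"linear": [0,0,0],"delta_rot": [0,0,0],"fingers": 0.01},{"linear": [0,0,0],"delta_rot": [0,0,0],"fingers": 0.01}])

```text
clock: 8.43
position: [0.5512, -0.0228, 0.1382]
ee_rot: [-0.17, 0.611, 0.745, -0.207]
contact_force: [-0.4, -0.1, -0.0]
width: 0.0187
```

```bash
python3 go.py .5545 -.008 .092 192.56 30
python3 - <<'E'
from h import *
ims={c:manip.get_image(c)[:,:,::-1] for c in("top","side")}
for c in ims: cv2.imwrite(f"pics/{c}1.png",ims[c])
a=cv2.resize(ims["top"][165:240,220:295],None,fx=5.3,fy=5.3,interpolation=cv2.INTER_CUBIC)
b=cv2.resize(ims["side"][165:240,240:315],None,fx=5.3,fy=5.3,interpolation=cv2.INTER_CUBIC)
cv2.imwrite("pics/g2.png",np.hstack([a,b]))
E
```

```text
t 8.43 pos [ 0.5512 -0.0228  0.1382] F [-0.4 -0.1 -0. ] w 0.0187 q [-0.08  0.61  1.38 -0.14  1.68 -1.82]
tool shift mm [13.8 29.  36.4] rotvec deg [-1.01 -0.68 -1.15]
```

View pics/g2.png

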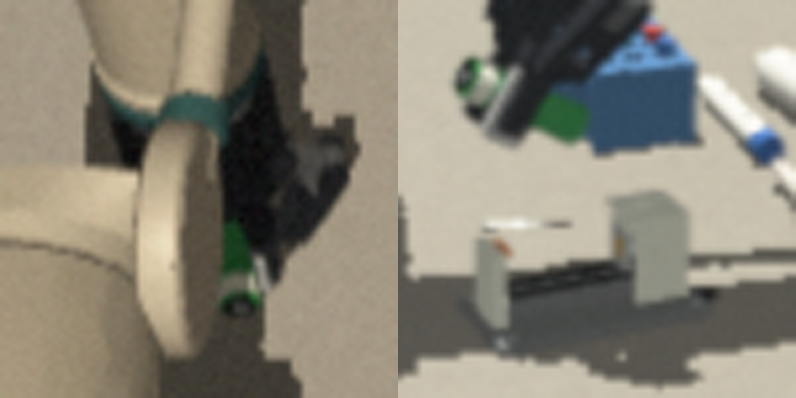

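```bash
cat > chk.py <<'E'
from h import *
from scipy.spatial.transform import Rotation as Ro
s=manip.get_state(); w,x,y,z=s["ee_rot"]; C=Ro.from_quat([x,y,z,w]).as_matrix()
# cell axis: u=-tool y ; grasp = tcp+6mm z ; axis is 1.3 above grasp (toward -z): axis pt = tcp + 4.7 z
S_=42
A=s["position"]+.0047*C[:,2]; u=-C[:,1]
plus=A+u*(70-S_)/1e3; minus=A-u*S_/1e3
print("M",minus,"P",plus,"pitch",np.degrees(np.arcsin(u[2])),"yaw",np.degrees(np.arctan2(u[1],u[0])))
for c in("top","side"): print(c,"plus",proj(plus,c).round(1),"minus",proj(minus,c).round(1))
t=np.linspace(0,2*np.pi,40,endpoint=False)
def ring(k,r=.0105): return A+u*k+r*(np.cos(t)[:,None]*C[:,0]+np.sin(t)[:,None]*C[:,2])
E
cat > chk2.py <<'E'
from chk import *
out=[]
for c,r in(("top",(240,190,290,240)),("side",(245,170,295,220))):
    im=cv2.imread(f"pics/{c}1.png"); sc=8
    v=cv2.resize(im[r[1]:r[3],r[0]:r[2]],None,fx=sc,fy=sc,interpolation=cv2.INTER_CUBIC)
    for k in(-.042,.0265):
        q=((proj(ring(k),c)-r[:2]+.5)*sc-.5).astype(int); cv2.polylines(v,[q.reshape(-1,1,2)],True,(255,0,255),1)
    out.append(v)
cv2.imwrite("pics/g3.png",np.hstack(out))
E
python3 chk2.py
```

```text
M [ 0.58360195 -0.01608962  0.11314796] P [ 0.52474094 -0.02778252  0.14918484] pitch 30.984935784904767 yaw -168.76431874652593
top plus [[265.1 224.2]] minus [[261.5 202.4]]
side plus [[251.3 178.5]] minus [[273.1 188.2]]
```

View pics/g3.png

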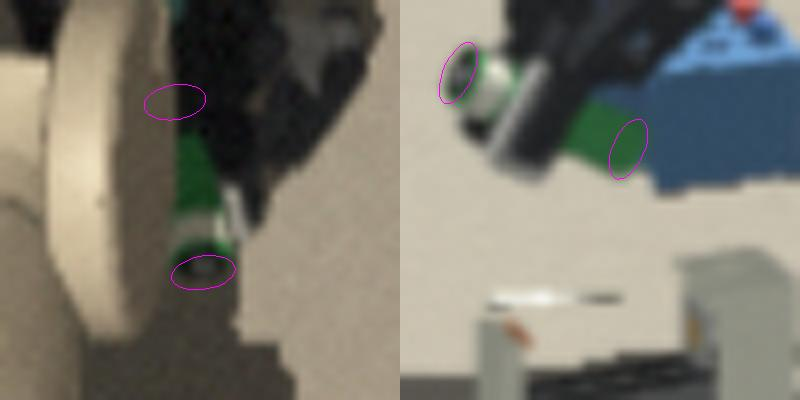

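The overlay agrees with the forward kinematics to about 1 mm sideways. Along the axis the cell sits 0–2 mm further towards the − end, so I'll use s = 43 mm. Next I line up above the entry line.

```bash
cat > dk.py <<'E'
import sys
from go import *
D=(.5866,-.0012,np.radians(192.57)); S_=43.; OFF=4.7
def tcp(Mx,Mz,th):
    t=np.radians(th);u=np.array([np.cos(t),np.sin(t)]);n=np.array([-u[1],u[0]])
    g=(np.array([Mx,Mz])+S_*u+OFF*n)/1e3
    return D[0]+np.cos(D[2])*g[0],D[1]+np.sin(D[2])*g[0],g[1]
def now():
    s=manip.get_state(); w,x,y,z=s["ee_rot"]; C=Ro.from_quat([x,y,z,w]).as_matrix(); u=-C[:,1]
    M=s["position"]*1e3+OFF*C[:,2]-S_*u; c,sn=np.cos(D[2]),np.sin(D[2]); r=M-[D[0]*1e3,D[1]*1e3,0]
    th=np.degrees(np.arcsin(u[2])); Mx=c*r[0]+sn*r[1]
    f=s["contact_force"]
    print("M dock",np.round([Mx,-sn*r[0]+c*r[1],M[2]],1),"pitch",th.round(1),"upperx",(Mx-10.5*np.sin(np.radians(th))).round(1),"lowz",(M[2]-10.5*np.cos(np.radians(th))).round(1),"Fdock",np.round([c*f[0]+sn*f[1],-sn*f[0]+c*f[1],f[2]],1),"qd",np.abs(s["qd"]).max().round(3))
if __name__=="__main__":
    Mx,Mz,th=map(float,sys.argv[1:4]); now(); need(*goal(*tcp(Mx,Mz,th),192.57,th))
E
python3 dk.py 0 57 30
```

```text
M dock [  5.3  13.9 112.6] pitch 31.0 upperx -0.1 lowz 103.6 Fdock [-0.2  0.  -0.5] qd 0.021
t 8.53 pos [ 0.5507 -0.0226  0.1388] F [ 0.2  0.  -0.5] w 0.0186 q [-0.08  0.6   1.38 -0.14  1.68 -1.82]
tool shift mm [13.2 32.8 45.9] rotvec deg [-0.98 -0.69 -1.15]
```

send_rows(plan=[{"linear": [0.007,0,0],"delta_rot": [-1,-0.7,-1.1],"fingers": 0.01},{"linear": [0.006,0.008,0.01],"delta_rot": [0,0,0],"fingers": 0.01},{"linear": [0,0.01,0.014],"delta_rot": [0,0,0],"fingers": 0.01},{"linear": [0,0.01,0.014],"delta_rot": [0,0,0],"fingers": 0.01},{"linear": [0,0.004,0.006],"delta_rot": [0,0,0],"fingers": 0.01},{"linear": [0,0,0],"delta_rot": [0,0,0],"fingers": 0.01},{"linear": [0,0,0],"delta_rot": [0,0,0],"fingers": 0.01}])

```text
clock: 9.12
position: [0.551, -0.006, 0.0854]
ee_rot: [-0.158, 0.605, 0.755, -0.198]
contact_force: [0.7, 0.3, -0.7]
width: 0.0187
```

```bash
python3 dk.py 0 53 30
```

```text
M dock [ 0.6 -3.1 60.2] pitch 29.3 upperx -4.6 lowz 51.1 Fdock [-0.8 -0.2 -0.7] qd 0.017
t 9.12 pos [ 0.551  -0.006   0.0854] F [ 0.7  0.3 -0.7] w 0.0187 q [-0.05  0.64  1.45 -0.13  1.55 -1.81]
tool shift mm [-3.1  4.1  5.5] rotvec deg [ 0.66  0.07 -0.04]
```

send_rows(plan=[{"linear": [-0.0031,0.004,0.0055],"delta_rot": [0.7,0,0],"fingers": 0.01},{"linear": [0,0,0],"delta_rot": [0,0,0],"fingers": 0.01},{"linear": [0,0,0],"delta_rot": [0,0,0],"fingers": 0.01}])

```text
clock: 9.37
position: [0.5529, -0.0087, 0.0797]
ee_rot: [-0.161, 0.604, 0.754, -0.202]
contact_force: [0.0, 0.7, -0.8]
width: 0.0188
```

```bash
python3 dk.py -16 43.7 30
```

```text
M dock [-0.3  0.1 54.1] pitch 30.0 upperx -5.6 lowz 45.1 Fdock [-0.2 -0.7 -0.8] qd 0.012
t 9.37 pos [ 0.5529 -0.0087  0.0797] F [ 0.   0.7 -0.8] w 0.0188 q [-0.06  0.65  1.45 -0.14  1.55 -1.81]
tool shift mm [ 0.  18.8  1.2] rotvec deg [ 0.03  0.13 -0.04]
```

send_rows(plan=[{"linear": [0,0.006,0.0006],"delta_rot": [0,0,0],"fingers": 0.01},{"linear": [0,0.008,0.0006],"delta_rot": [0,0,0],"fingers": 0.01},{"linear": [0,0.004,0],"delta_rot": [0,0,0],"fingers": 0.01},{"linear": [0,0,0],"delta_rot": [0,0,0],"fingers": 0.01}])

```text
clock: 9.7
position: [0.5702, -0.0056, 0.0696]
ee_rot: [-0.16, 0.605, 0.754, -0.201]
contact_force: [0.3, -0.4, -0.9]
width: 0.0189
```

```bash
python3 dk.py -24 39 30;  python3 - <<'E'
from h import *
ims={c:manip.get_image(c)[:,:,::-1] for c in("top","side")}
for c in ims: cv2.imwrite(f"pics/{c}1.png",ims[c])
E
sed -i 's/S_=42/S_=43/; ' chk.py; sed -i 's/(-.042,.0265)/(-.043,.0255)/; s/(245,170,295,220)/(245,185,295,235)/' chk2.py; python3 chk2.py
```

```text
M dock [-18.    0.8  44.2] pitch 29.8 upperx -23.2 lowz 35.0 Fdock [-0.2  0.4 -0.9] qd 0.007
t 9.7 pos [ 0.5702 -0.0056  0.0696] F [ 0.3 -0.4 -0.9] w 0.0189 q [-0.05  0.68  1.41 -0.14  1.55 -1.8 ]
tool shift mm [0.7 7.8 1.3] rotvec deg [ 0.22  0.16 -0.1 ]
M [0.60354771 0.00187233 0.04447422] P [ 0.54425586 -0.01122494  0.07930147] pitch 29.836862972434034 yaw -167.54367363382582
top plus [[260.2 217. ]] minus [[256.5 196.5]]
side plus [[258.2 200.4]] minus [[279.  208.5]]
```

View pics/g3.png

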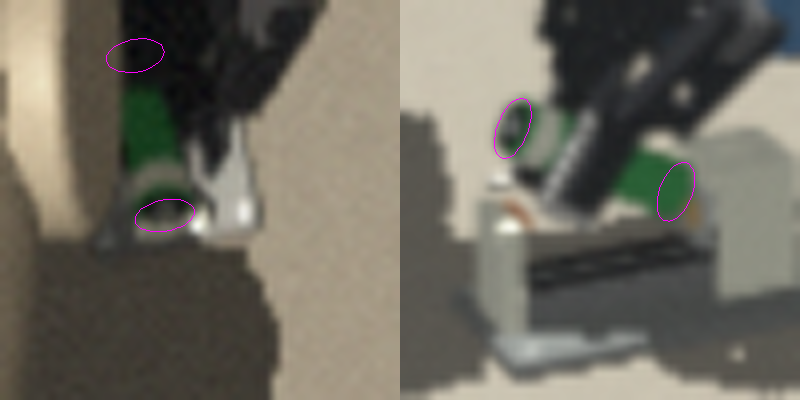

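```bash
python3 dk.py -17.5 34.3 30; python3 dk.py -27 34.3 30 | tail -1
```

```text
M dock [-17.2   0.7  44.5] pitch 29.8 upperx -22.4 lowz 35.4 Fdock [-0.6  0.4 -0.4] qd 0.012
t 9.8 pos [ 0.5694 -0.0057  0.0699] F [ 0.7 -0.3 -0.4] w 0.0192 q [-0.05  0.68  1.41 -0.14  1.55 -1.8 ]
tool shift mm [0.6 5.3 8.6] rotvec deg [ 0.16  0.15 -0.1 ]
tool shift mm [ 0.6 13.6  3.8] rotvec deg [ 0.16  0.15 -0.1 ]
```

send_rows(plan=[{"linear": [0.0006,0.002,0.003],"delta_rot": [0.2,0,0],"fingers": 0.01},{"linear": [0,0.002,0.003],"delta_rot": [0,0,0],"fingers": 0.01},{"linear": [0,0.0013,0.0024],"delta_rot": [0,0,0],"fingers": 0.01},{"linear": [0,0,0],"delta_rot": [0,0,0],"fingers": 0.01}])

```text
clock: 10.13
position: [0.5693, -0.0049, 0.0592]
ee_rot: [-0.161, 0.604, 0.753, -0.203]
contact_force: [-0.4, 0.2, -0.6]
width: 0.0194
```

```bash
python3 dk.py -23 34 30
```

```text
M dock [-17.2  -0.   33.6] pitch 30.1 upperx -22.4 lowz 24.5 Fdock [ 0.4 -0.3 -0.6] qd 0.007
t 10.13 pos [ 0.5693 -0.0049  0.0592] F [-0.4  0.2 -0.6] w 0.0194 q [-0.05  0.69  1.42 -0.14  1.54 -1.8 ]
tool shift mm [-0.1  4.8 -3.2] rotvec deg [-0.09  0.15 -0.1 ]
```

send_rows(plan=[{"linear": [0,0.0016,-0.0014],"delta_rot": [0,0,0],"fingers": 0.01},{"linear": [0,0.0017,-0.001],"delta_rot": [0,0,0],"fingers": 0.01},{"linear": [0,0.0017,-0.001],"delta_rot": [0,0,0],"fingers": 0.01},{"linear": [0,0.0017,-0.001],"delta_rot": [0,0,0],"fingers": 0.01}])

```text
clock: 10.47
position: [0.5751, -0.0035, 0.0599]
ee_rot: [-0.163, 0.604, 0.753, -0.206]
contact_force: [-2.3, -0.2, -1.2]
width: 0.0187
```

```bash
python3 dk.py -27 34.2 30
```

```text
M dock [-23.   -0.2  34.1] pitch 30.4 upperx -28.3 lowz 25.0 Fdock [ 2.3 -0.3 -1.2] qd 0.063
t 10.47 pos [ 0.5751 -0.0035  0.0599] F [-2.3 -0.2 -1.2] w 0.0187 q [-0.05  0.7   1.4  -0.14  1.56 -1.8 ]
tool shift mm [-0.3  3.4 -1.8] rotvec deg [-0.45  0.11 -0.1 ]
```

send_rows(plan=[{"linear": [-0.0003,0.0017,-0.0009],"delta_rot": [-0.4,0,0],"fingers": 0.01},{"linear": [0,0.0017,-0.001],"delta_rot": [0,0,0],"fingers": 0.01},{"linear": [0,0.0017,-0.001],"delta_rot": [0,0,0],"fingers": 0.01}])

```text
clock: 10.72
position: [0.5777, -0.0029, 0.0601]
ee_rot: [-0.164, 0.604, 0.752, -0.206]
contact_force: [-5.5, -1.0, -1.4]
width: 0.0187
```

```bash
python3 dk.py -32.5 34.2 30
```

```text
M dock [-25.6  -0.2  34.2] pitch 30.6 upperx -30.9 lowz 25.1 Fdock [ 5.6 -0.2 -1.4] qd 0.059
t 10.72 pos [ 0.5777 -0.0029  0.0601] F [-5.5 -1.  -1.4] w 0.0187 q [-0.05  0.71  1.39 -0.13  1.56 -1.8 ]
tool shift mm [-0.3  5.9 -3.1] rotvec deg [-0.57  0.06 -0.08]
```

send_rows(plan=[{"linear": [-0.0003,0.0022,-0.0012],"delta_rot": [-0.5,0,0],"fingers": 0.01},{"linear": [0,0.0022,-0.0012],"delta_rot": [-0.3,0,0],"fingers": 0.01},{"linear": [0,0.0022,-0.0012],"delta_rot": [0,0,0],"fingers": 0.01}])

```text
clock: 10.97
position: [0.58, -0.0024, 0.0602]
ee_rot: [-0.165, 0.604, 0.752, -0.206]
contact_force: [-6.4, -2.5, -1.0]
width: 0.0188
```

```bash
python3 dk.py -30.4 34.2 30
```

```text
M dock [-27.9  -0.2  34.3] pitch 30.6 upperx -33.3 lowz 25.2 Fdock [ 6.8  1.  -1. ] qd 0.087
t 10.97 pos [ 0.58   -0.0024  0.0602] F [-6.4 -2.5 -1. ] w 0.0188 q [-0.05  0.71  1.38 -0.13  1.57 -1.8 ]
tool shift mm [-0.3  2.1 -0.8] rotvec deg [-0.58 -0.02 -0.07]
```

send_rows(plan=[{"linear": [-0.0003,0.0026,-0.0014],"delta_rot": [-0.6,0,0],"fingers": 0.01},{"linear": [0,0.0026,-0.0014],"delta_rot": [-0.3,0,0],"fingers": 0.01},{"linear": [0,0.0022,-0.0012],"delta_rot": [0,0,0],"fingers": 0.01}])

```text
clock: 11.22
position: [0.5809, -0.0022, 0.0604]
ee_rot: [-0.167, 0.604, 0.752, -0.207]
contact_force: [-8.1, -2.3, -1.5]
width: 0.0188
```

```bash
python3 dk.py -31 34.2 30
```

```text
M dock [-28.8  -0.2  34.3] pitch 30.8 upperx -34.1 lowz 25.3 Fdock [ 8.4  0.5 -1.5] qd 0.099
t 11.22 pos [ 0.5809 -0.0022  0.0604] F [-8.1 -2.3 -1.5] w 0.0188 q [-0.05  0.71  1.37 -0.13  1.58 -1.8 ]
tool shift mm [-0.3  1.9 -0.4] rotvec deg [-0.83 -0.1  -0.06]
```

send_rows(plan=[{"linear": [-0.0003,0.0034,-0.0018],"delta_rot": [-0.9,0,0],"fingers": 0.01},{"linear": [0,0.0034,-0.0016],"delta_rot": [-0.6,0,0],"fingers": 0.01},{"linear": [0,0.003,-0.0014],"delta_rot": [-0.5,0,0],"fingers": 0.01}])

```text
clock: 11.47
position: [0.5824, -0.0018, 0.06]
ee_rot: [-0.164, 0.604, 0.753, -0.203]
contact_force: [-9.1, -2.6, -0.5]
width: 0.019
```

```bash
cat > rl.py <<'E'
import sys
from dk import *
now()
for th in map(float,sys.argv[2:]):
    need(*goal(*tcp(float(sys.argv[1])+10.5*np.sin(np.radians(th)),32.5+1.5*th/30,th),192.57,th))
E
python3 rl.py -36.3 30 24
```

```text
M dock [-30.6  -0.3  34.3] pitch 30.2 upperx -35.9 lowz 25.2 Fdock [ 9.4  0.6 -0.5] qd 0.003
t 11.47 pos [ 0.5824 -0.0018  0.06  ] F [-9.1 -2.6 -0.5] w 0.019 q [-0.05  0.71  1.38 -0.13  1.57 -1.8 ]
tool shift mm [-0.3  0.5  0.2] rotvec deg [-0.25 -0.2  -0.05]
t 11.47 pos [ 0.5824 -0.0018  0.06  ] F [-9.1 -2.6 -0.5] w 0.019 q [-0.05  0.71  1.38 -0.13  1.57 -1.8 ]
tool shift mm [-0.3  1.3  4.5] rotvec deg [-6.25 -0.2  -0.06]
```

send_rows(plan=[{"linear": [-0.0003,0.003,0.0009],"delta_rot": [-3.3,0,0],"fingers": 0.01},{"linear": [0,0.003,0.0012],"delta_rot": [-3.3,0,0],"fingers": 0.01}])

```text
clock: 11.63
position: [0.581, -0.0022, 0.0544]
ee_rot: [-0.135, 0.612, 0.762, -0.165]
contact_force: [-9.0, -3.2, 3.4]
width: 0.019
```

```bash
python3 rl.py -36.3 24 20
```

```text
M dock [-31.5  -0.3  32.3] pitch 24.6 upperx -35.8 lowz 22.7 Fdock [9.5 1.2 3.4] qd 0.762
t 11.63 pos [ 0.581  -0.0022  0.0544] F [-9.  -3.2  3.4] w 0.019 q [-0.06  0.66  1.45 -0.11  1.44 -1.81]
tool shift mm [-0.2 -0.1 -1.1] rotvec deg [-0.58 -0.26 -0.02]
t 11.63 pos [ 0.581  -0.0022  0.0544] F [-9.  -3.2  3.4] w 0.019 q [-0.06  0.66  1.45 -0.11  1.44 -1.81]
tool shift mm [-0.3  0.4  1.8] rotvec deg [-4.58 -0.26 -0.03]
```

send_rows(plan=[{"linear": [-0.0003,0.0026,-0.001],"delta_rot": [-2,0,0],"fingers": 0.01},{"linear": [0,0.0028,0.0],"delta_rot": [-2,0,0],"fingers": 0.01}])

```text
clock: 11.8
position: [0.5788, -0.0026, 0.053]
ee_rot: [-0.118, 0.615, 0.766, -0.143]
contact_force: [-7.6, -3.3, -1.8]
width: 0.019
```

```bash
python3 rl.py -36.3 20 15
```

```text
M dock [-30.4  -0.3  32.9] pitch 21.4 upperx -34.3 lowz 23.2 Fdock [ 8.1  1.5 -1.8] qd 0.445
t 11.8 pos [ 0.5788 -0.0026  0.053 ] F [-7.6 -3.3 -1.8] w 0.019 q [-0.07  0.63  1.5  -0.1   1.37 -1.82]
tool shift mm [-0.3  1.8 -0.3] rotvec deg [-1.38 -0.33 -0.01]
t 11.8 pos [ 0.5788 -0.0026  0.053 ] F [-7.6 -3.3 -1.8] w 0.019 q [-0.07  0.63  1.5  -0.1   1.37 -1.82]
tool shift mm [-0.3  2.6  3.4] rotvec deg [-6.38 -0.33 -0.03]
```

send_rows(plan=[{"linear": [-0.0003,0.004,-0.0012],"delta_rot": [-0.8,-0.3,0],"fingers": 0.01},{"linear": [0,0.004,-0.001],"delta_rot": [-0.8,0,0],"fingers": 0.01},{"linear": [0,0.0035,-0.001],"delta_rot": [-0.5,0,0],"fingers": 0.01}])

```text
clock: 12.05
position: [0.5789, -0.0027, 0.052]
ee_rot: [-0.113, 0.616, 0.767, -0.139]
contact_force: [-7.8, -2.6, -0.5]
width: 0.0189
```

```bash
python3 rl.py -36.3 20 16
```

```text
M dock [-30.8  -0.3  32.5] pitch 20.6 upperx -34.5 lowz 22.7 Fdock [ 8.2  0.9 -0.5] qd 0.016
t 12.05 pos [ 0.5789 -0.0027  0.052 ] F [-7.8 -2.6 -0.5] w 0.0189 q [-0.07  0.63  1.51 -0.1   1.35 -1.82]
tool shift mm [-0.3  1.4 -1.2] rotvec deg [-0.62 -0.12 -0.01]
t 12.05 pos [ 0.5789 -0.0027  0.052 ] F [-7.8 -2.6 -0.5] w 0.0189 q [-0.07  0.63  1.51 -0.1   1.35 -1.82]
tool shift mm [-0.3  2.   1.8] rotvec deg [-4.62 -0.12 -0.02]
```

send_rows(plan=[{"linear": [-0.0003,0.0055,-0.0024],"delta_rot": [-0.6,0,0],"fingers": 0.01},{"linear": [0,0.005,-0.002],"delta_rot": [-0.6,0,0],"fingers": 0.01},{"linear": [0,0.005,-0.0018],"delta_rot": [-0.6,0,0],"fingers": 0.01}])

```text
clock: 12.3
position: [0.582, -0.002, 0.0521]
ee_rot: [-0.114, 0.615, 0.768, -0.139]
contact_force: [-11.0, -4.0, -0.1]
width: 0.0188
```

```bash
python3 rl.py -36.3 20 16
```

```text
M dock [-33.9  -0.3  32.6] pitch 20.6 upperx -37.6 lowz 22.7 Fdock [11.6  1.5 -0.1] qd 0.025
t 12.3 pos [ 0.582  -0.002   0.0521] F [-11.   -4.   -0.1] w 0.0188 q [-0.07  0.63  1.5  -0.1   1.36 -1.82]
tool shift mm [-0.3 -1.5  0. ] rotvec deg [-0.64 -0.23  0.03]
t 12.3 pos [ 0.582  -0.002   0.0521] F [-11.   -4.   -0.1] w 0.0188 q [-0.07  0.63  1.5  -0.1   1.36 -1.82]
tool shift mm [-0.3 -1.   3. ] rotvec deg [-4.64 -0.23  0.02]
```

send_rows(plan=[{"linear": [-0.0003,0.0036,0.0004],"delta_rot": [-2.4,0,0],"fingers": 0.01},{"linear": [0,0.0038,0.0004],"delta_rot": [-2.4,0,0],"fingers": 0.01}])

```text
clock: 12.47
position: [0.5807, -0.0023, 0.0484]
ee_rot: [-0.095, 0.618, 0.772, -0.114]
contact_force: [-9.5, -4.0, 4.0]
width: 0.0187
```

```bash
python3 rl.py -36.3 16 12
```

```text
M dock [-33.7  -0.3  31.3] pitch 17.0 upperx -36.8 lowz 21.3 Fdock [10.1  1.8  4. ] qd 0.514
t 12.47 pos [ 0.5807 -0.0023  0.0484] F [-9.5 -4.   4. ] w 0.0187 q [-0.08  0.6   1.55 -0.08  1.27 -1.83]
tool shift mm [-0.2 -0.9 -1. ] rotvec deg [-1.01 -0.3   0.08]
t 12.47 pos [ 0.5807 -0.0023  0.0484] F [-9.5 -4.   4. ] w 0.0187 q [-0.08  0.6   1.55 -0.08  1.27 -1.83]
tool shift mm [-0.2 -0.4  2. ] rotvec deg [-5.01 -0.3   0.07]
```

send_rows(plan=[{"linear": [-0.0002,0.004,-0.001],"delta_rot": [-2.2,-0.2,0],"fingers": 0.01},{"linear": [0,0.0044,-0.0004],"delta_rot": [-2.2,0,0],"fingers": 0.01}])

```text
clock: 12.63
position: [0.5799, -0.0025, 0.0469]
ee_rot: [-0.076, 0.62, 0.775, -0.092]
contact_force: [-10.2, -3.5, -1.5]
width: 0.0189
```

```bash
python3 rl.py -36.3 13 9
```

```text
M dock [-33.9  -0.3  32.2] pitch 13.7 upperx -36.3 lowz 22.0 Fdock [10.7  1.2 -1.5] qd 0.46
t 12.63 pos [ 0.5799 -0.0025  0.0469] F [-10.2  -3.5  -1.5] w 0.0189 q [-0.08  0.57  1.6  -0.07  1.2  -1.84]
tool shift mm [-0.2 -0.2 -0.5] rotvec deg [-0.68 -0.16  0.13]
t 12.63 pos [ 0.5799 -0.0025  0.0469] F [-10.2  -3.5  -1.5] w 0.0189 q [-0.08  0.57  1.6  -0.07  1.2  -1.84]
tool shift mm [-0.2  0.4  2.6] rotvec deg [-4.68 -0.17  0.12]
```

send_rows(plan=[{"linear": [-0.0002,0.0046,0.0004],"delta_rot": [-2.3,-0.2,0.1],"fingers": 0.01},{"linear": [0,0.0048,0.0004],"delta_rot": [-2.3,0,0],"fingers": 0.01}])

```text
clock: 12.8
position: [0.5798, -0.0025, 0.0435]
ee_rot: [-0.055, 0.622, 0.778, -0.068]
contact_force: [-9.7, -5.3, 2.6]
width: 0.0189
```

```bash
python3 rl.py -36.5 9 5
```

```text
M dock [-34.6  -0.3  31.3] pitch 10.1 upperx -36.4 lowz 21.0 Fdock [10.6  3.1  2.6] qd 0.507
t 12.8 pos [ 0.5798 -0.0025  0.0435] F [-9.7 -5.3  2.6] w 0.0189 q [-0.09  0.55  1.65 -0.06  1.11 -1.85]
tool shift mm [-0.2 -0.1 -0.8] rotvec deg [-1.09 -0.02  0.08]
t 12.8 pos [ 0.5798 -0.0025  0.0435] F [-9.7 -5.3  2.6] w 0.0189 q [-0.09  0.55  1.65 -0.06  1.11 -1.85]
tool shift mm [-0.2  0.5  2.2] rotvec deg [-5.09 -0.02  0.08]
```

send_rows(plan=[{"linear": [-0.0006,0.0046,-0.0008],"delta_rot": [-2.3,0,0],"fingers": 0.01},{"linear": [-0.0003,0.005,0.0003],"delta_rot": [-2.3,0,0],"fingers": 0.01}])

```text
clock: 12.97
position: [0.5796, -0.0026, 0.0412]
ee_rot: [-0.037, 0.623, 0.78, -0.044]
contact_force: [-9.1, -4.9, 0.6]
width: 0.0187
```

```bash
python3 rl.py -36.7 6 3
```

```text
M dock [-35.1  -0.3  31.6] pitch 6.5 upperx -36.3 lowz 21.2 Fdock [9.9 2.8 0.6] qd 0.513
t 12.97 pos [ 0.5796 -0.0026  0.0412] F [-9.1 -4.9  0.6] w 0.0187 q [-0.1   0.52  1.7  -0.04  1.03 -1.88]
tool shift mm [-0.2  0.3 -0.8] rotvec deg [-0.55 -0.15  0.18]
t 12.97 pos [ 0.5796 -0.0026  0.0412] F [-9.1 -4.9  0.6] w 0.0187 q [-0.1   0.52  1.7  -0.04  1.03 -1.88]
tool shift mm [-0.2  0.7  1.5] rotvec deg [-3.55 -0.15  0.17]
```

send_rows(plan=[{"linear": [-0.0006,0.0053,0.0],"delta_rot": [-2.2,0,0],"fingers": 0.01},{"linear": [-0.0003,0.0053,0.0005],"delta_rot": [-2.2,0,0],"fingers": 0.01}])

```text
clock: 13.13
position: [0.5801, -0.0026, 0.0382]
ee_rot: [-0.02, 0.623, 0.781, -0.02]
contact_force: [-10.5, -5.6, 2.0]
width: 0.0187
```

```bash
python3 rl.py -36.7 3 0
```

```text
M dock [-36.   -0.3  31.1] pitch 3.2 upperx -36.6 lowz 20.6 Fdock [11.5  3.1  2. ] qd 0.49
t 13.13 pos [ 0.5801 -0.0026  0.0382] F [-10.5  -5.6   2. ] w 0.0187 q [-0.12  0.5   1.74 -0.02  0.95 -1.9 ]
tool shift mm [-0.1  0.  -1.4] rotvec deg [-0.23 -0.29  0.27]
t 13.13 pos [ 0.5801 -0.0026  0.0382] F [-10.5  -5.6   2. ] w 0.0187 q [-0.12  0.5   1.74 -0.02  0.95 -1.9 ]
tool shift mm [-0.1  0.4  1. ] rotvec deg [-3.23 -0.3   0.26]
```

send_rows(plan=[{"linear": [-0.0005,0.0052,0.0],"delta_rot": [-2.0,0,0],"fingers": 0.01},{"linear": [-0.0003,0.005,0.0005],"delta_rot": [-1.6,0,0],"fingers": 0.01},{"linear": [0,0.0048,0.0008],"delta_rot": [0,0,0],"fingers": 0.01}])

```text
clock: 13.38
position: [0.5796, -0.0027, 0.0364]
ee_rot: [-0.01, 0.623, 0.782, -0.006]
contact_force: [-12.8, -5.3, 16.7]
width: 0.0189
```

```bash
python3 rl.py -36.7 0
python3 - <<'E'
from h import *
im=manip.get_image("side")[:,:,::-1]
cv2.imwrite("pics/s3.png",cv2.resize(im[180:245,235:325],None,fx=8,fy=8,interpolation=cv2.INTER_CUBIC))
E
```

```text
M dock [-35.7  -0.4  30.8] pitch 1.2 upperx -36.0 lowz 20.3 Fdock [13.7  2.4 16.7] qd 0.175
t 13.38 pos [ 0.5796 -0.0027  0.0364] F [-12.8  -5.3  16.7] w 0.0189 q [-0.12  0.49  1.77  0.    0.9  -1.92]
tool shift mm [-0.1  0.8 -0.8] rotvec deg [-1.2  -0.46  0.38]
```

View pics/s3.png

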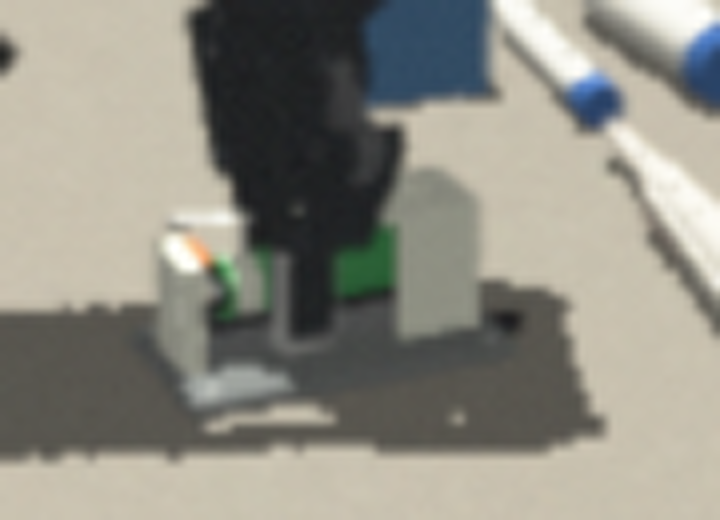

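The button face is level and just below and behind the orange lip, at about (220, 290) against the lip at (200, 250). The up-force means the cell is now sitting on the ridges. I'll take off the downward press, finish levelling and let the spring move it out slowly.

send_rows(plan=[{"linear": [-0.0002,0.0042,-0.001],"delta_rot": [-1,-0.3,0.2],"fingers": 0.01},{"linear": [0,0.003,0],"delta_rot": [-0.5,0,0],"fingers": 0.01},{"linear": [0,0.001,0],"delta_rot": [0,0,0],"fingers": 0.01}])

```text
clock: 13.68
position: [0.5769, -0.0033, 0.0368]
ee_rot: [-0.007, 0.624, 0.782, -0.006]
contact_force: [-5.6, -1.9, 1.9]
width: 0.0188
```

```bash
python3 rl.py -31.5 0
```

```text
M dock [-33.   -0.3  31.3] pitch 1.1 upperx -33.2 lowz 20.9 Fdock [5.9 0.6 1.9] qd 0.064
t 13.68 pos [ 0.5769 -0.0033  0.0368] F [-5.6 -1.9  1.9] w 0.0188 q [-0.13  0.49  1.78 -0.    0.89 -1.92]
tool shift mm [-0.1 -1.6 -0.3] rotvec deg [-1.06 -0.25  0.28]
```

send_rows(plan=[{"linear": [0,0,0],"delta_rot": [-1,0,0],"fingers": 0.01},{"linear": [0,0,0.0003],"delta_rot": [-0.5,0,0],"fingers": 0.01},{"linear": [0,-0.0005,0.0003],"delta_rot": [-0.5,0,0],"fingers": 0.01}])

```text
clock: 13.93
position: [0.574, -0.004, 0.0365]
ee_rot: [0.002, 0.624, 0.782, 0.006]
contact_force: [-2.4, 0.4, 0.3]
width: 0.0189
```

```bash
python3 rl.py -28.5 0
```

```text
M dock [-30.2  -0.3  32.4] pitch -0.7 upperx -30.0 lowz 21.9 Fdock [ 2.3 -0.9  0.3] qd 0.155
t 13.93 pos [ 0.574  -0.004   0.0365] F [-2.4  0.4  0.3] w 0.0189 q [-0.13  0.47  1.81  0.01  0.85 -1.94]
tool shift mm [-0.  -1.6 -0.7] rotvec deg [ 0.7  -0.29  0.28]
```

send_rows(plan=[{"linear": [0,-0.0005,0],"delta_rot": [0.3,0,0],"fingers": 0.01},{"linear": [0,0,0],"delta_rot": [0,0,0],"fingers": 0.01},{"linear": [0,0,0],"delta_rot": [0,0,0],"fingers": 0.03},{"linear": [0,0,0],"delta_rot": [0,0,0],"fingers": 0.04},{"linear": [0,0,0],"delta_rot": [0,0,0],"fingers": 0.05},{"linear": [0,0,0],"delta_rot": [0,0,0],"fingers": 0.05}])

```text
clock: 14.43
position: [0.5789, -0.0041, 0.0383]
ee_rot: [0.005, 0.624, 0.782, 0.008]
contact_force: [1.0, 0.7, 0.2]
width: 0.0503
```

```bash
python3 rl.py -28.5 0
```

```text
M dock [-35.    1.   34.4] pitch -1.0 upperx -34.8 lowz 23.9 Fdock [-1.1 -0.5  0.2] qd 0.019
t 14.43 pos [ 0.5789 -0.0041  0.0383] F [1.  0.7 0.2] w 0.0503 q [-0.13  0.47  1.8   0.01  0.85 -1.93]
tool shift mm [ 1.2 -6.4  1. ] rotvec deg [ 1.   -0.13  0.26]
```

Released. Raise straight up, then clear out of view and look.

send_rows(plan=[{"linear": [0,0,-0.01],"delta_rot": [0,0,0],"fingers": 0.05},{"linear": [0,0,-0.02],"delta_rot": [0,0,0],"fingers": 0.05},{"linear": [0,0,-0.03],"delta_rot": [0,0,0],"fingers": 0.05},{"linear": [0,0,-0.035],"delta_rot": [0,0,0],"fingers": 0.05},{"linear": [0,0,-0.035],"delta_rot": [0,0,0],"fingers": 0.05},{"linear": [-0.03,0,-0.01],"delta_rot": [0,0,0],"fingers": 0.05},{"linear": [-0.04,0,0],"delta_rot": [0,0,0],"fingers": 0.05},{"linear": [-0.04,0,0],"delta_rot": [0,0,0],"fingers": 0.05},{"linear": [-0.04,0,0],"delta_rot": [0,0,0],"fingers": 0.05},{"linear": [-0.02,0,0],"delta_rot": [0,0,0],"fingers": 0.05},{"linear": [0,0,0],"delta_rot": [0,0,0],"fingers": 0.05},{"linear": [0,0,0],"delta_rot": [0,0,0],"fingers": 0.05}])

```text
clock: 15.43
position: [0.6228, -0.1763, 0.1983]
ee_rot: [0.015, 0.621, 0.783, 0.013]
contact_force: [0.4, 0.7, 0.4]
width: 0.05
```

Run:
```python
from h import *
ims={c:manip.get_image(c)[:,:,::-1] for c in("top","side")}
a=cv2.resize(ims["top"][170:230,230:290],None,fx=6.6,fy=6.6,interpolation=cv2.INTER_CUBIC)
b=cv2.resize(ims["side"][185:245,245:305],None,fx=6.6,fy=6.6,interpolation=cv2.INTER_CUBIC)
cv2.imwrite("pics/fin.png",np.hstack([a,b]))
d=(.5866,-.0012,np.radians(192.57))
im=ims["top"].astype(float); g=im[...,1]-np.maximum(im[...,0],im[...,2])
ys,xs=np.where(g[170:230,230:290]>25); print("green top px",xs.mean()+230,ys.mean()+170,len(xs))
print("seat pred", proj(T([[.005,0,.043]],*d),"top"))
print(manip.get_state()["clock"])
```

```text
green top px 257.4469696969697 202.16666666666666 132
seat pred [[257.91184078 204.12361087]]
15.5333
```

View pics/fin.png

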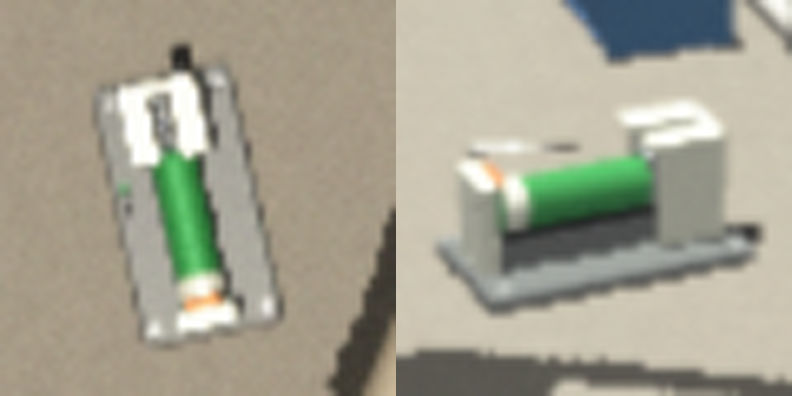

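```bash
python3 -c "
from rig import manip; print(manip.sign_off())"
```

```text
the job is handed in; nothing more can be done
None
```

The cell is in the dock and the job is handed in, at about 15.5 s of the 58 s allowed. I gripped it on its rest, carried it over pitched about 30°, and tucked the flat end under the hood. I then pushed the spring in to about 9–12 N, rolled the button end down past the lip, let the spring ease it out to the wall, and released.

**Last checks:**
- **Pictures:** the final top and side views show the cell lying level on the ridges. The − end is under the hood, the orange lip is over the + end, and the gripper is well clear.
- **Force:** the highest I read was about 22 N, with 14 N along the bed and 17 N up as the cell seated. I only read force at the end of each call, so short peaks in between were not seen.
- **Bystanders:** I moved nothing near them, but I did not measure their positions again afterwards.

**What disagreed or went wrong:**
- The spring force showed my dock position was about 1.5–2 mm off along the bed. I steered by force there instead.
- The two cameras differed by up to 5 mm on the cell's x position, and I used the top camera.
- I did not fit the cell's final position precisely. The average position of the visible green is about 2 px from where I predicted the seat, but the hood and white band hide part of the cell, so this is only a rough check.
- One early row had a units slip (−0.6 m instead of mm). The row cap held it to about 35 mm in free air, so it did no harm.

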